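# Shut the coffee pod box

### The job

The coffee pod box has been left open: push both of its drawers fully home and swing its lid down until it lies flat, all by gentle pushes with the fingertips and without slamming anything. Nothing needs grasping: lift nothing, pull nothing further open, and leave the canister, moka top, cups and other things on the ledge where they stand. Finish with the hand clear.

Things in the scene. Friction and masses are not known exactly. Their poses are not given: they have to be found in the camera images.
- coffee_box: low beechwood pod box fixed to the ledge, 150 mm deep (x), 170 mm wide (y), 85 mm high without the lid (93 mm with the lid shut). Origin: centre of its underside, on the ledge; x points from its drawer fronts to its back, y to its left side, z up. Two drawers side by side in the lower half, open compartment of coffee pods above, and a flap lid on top
- lid (a joint): lid angle, rad: 0 = shut flat, pi/2 = upright along the box's left (+y) edge, more = leaning outwards to +y; stop at 1.9. Stiff hinge (0.25 N m friction): the lid stays at any angle, so push it all the way down. Plain wooden board 150 mm (along the box's x) by 170 mm by 8 mm, 0.18 kg, no handle
- lid_hinge (a point): middle of the lid's hinge line: on the box's top left edge, 85 mm left (+y) of its centre and 85 mm above the ledge; the hinge line runs along the box's x, and is in the plane of the lid's inner face
- lid_edge (a point): middle of the lid's free edge, 170 mm from the hinge, on the lid's outer face (upper face when shut; it faces the box's +y when upright); moves with the lid
- drawer_left (a joint): how far the left drawer (seen from the robot) is out, m: 0 = fully home, grows towards the box's -x, stop at 0.085. Stays where left (1.5 N friction). Its flat front is 81 mm wide, 45 mm high (6 to 51 mm above the ledge) and 10 mm thick, centred 42.5 mm to the left of the box's centre line; no knob, only a flat dark dot
- drawer_right (a joint): how far the right drawer (seen from the robot) is out, m: 0 = fully home, grows towards the box's -x, stop at 0.085. Stays where left (1.5 N friction). Its flat front is 81 mm wide, 45 mm high (6 to 51 mm above the ledge) and 10 mm thick, centred 42.5 mm to the right of the box's centre line; no knob, only a flat dark dot
- front_left (a point): middle of the outer (-x) face of the left drawer's front, 29 mm above the ledge; moves with the drawer. With the drawer home it lies 85 mm in front (-x) of the box's centre
- front_right (a point): middle of the outer (-x) face of the right drawer's front, 29 mm above the ledge; moves with the drawer. With the drawer home it lies 85 mm in front (-x) of the box's centre
- canister: closed red tin coffee canister with steel lid, 88 mm across, 126 mm high, loose, bystander to the right of the box; origin: centre of its underside
- moka_top: eight-sided aluminium moka top with black knob and handle, 82 mm across (handle reaches 87 mm out to its -x), 115 mm high, loose, bystander to the left of the box; origin: centre of its underside
- spoon_rest: beechwood spoon rest, 150 x 75 x 16 mm, loose, bystander front left of the box; origin: centre of its underside
- demitasse: small white cup with handle, 60 mm across (handle reaches further to its +y), 55 mm high, loose, bystander front right of the box; origin: centre of its underside
- sugar_jar: glass sugar jar with steel cap, 64 mm across, 85 mm high, loose, bystander right of the canister; origin: centre of its underside
- saucer: blue saucer, 110 mm across, 16 mm high, loose, bystander far left of the box; origin: centre of its underside

How it is judged:
By the outcome, as a careful person would: the job done as asked, in the order asked, and still so for the second after the job is handed in, with the robot touching nothing.
It also fails if it takes over 61 s, if anything falls off the work surface, if the arm or the gripper's body presses on something with over 40 N, if the wrist force passes 120 N, or if a joint passes its speed limit or range.

### The arm

A 6-joint arm with a two-finger parallel gripper is mounted at the origin on the work surface. World frame = base frame: x ahead of the robot, y to its left, z up, the work surface at z = 0. Lengths are in mm, angles in degrees, forces in N, time in s.
With the tool pointing down it reaches from about 350 to 775 mm from the base axis. Payload 5.5 kg.
Tool frame: the origin (TCP) lies at the very end of the fingers, on their centre line; the grasp point (between the pads) lies 19 mm behind it; z points along the fingers, y is the line along which they close (so a half turn about z gives the same grasp; the last joint's range is limited). The gripper opens to 85 mm and grips with 20 to 120 N. Pads are 22 mm wide; open, the fingers measure 114 mm over their backs; the gripper's body (76 mm by 85 mm) begins 54 mm behind the grasp point. The pads swing forward as they close: fully open they stand 13 mm farther back than shut.
Start: joints at [-75.951, 17.945, 2.641, 74.691, 0, 82.002], TCP at [215.839, -532.997, 231.323] pointing down, gripper open.
Joint ranges: [-158.12, 158.12], [-49.38, 96.58], [-58.88, 72.47], [-126.05, 133.96], [-84.25, 85.87], [-180, 180]. Speed limits (degrees/s): [147.25, 147.25, 180, 180, 180, 180].

### API

Orientations are given as [roll, pitch, yaw] about the fixed x, y, z axes, in that order (R = Rz(yaw) Ry(pitch) Rx(roll)).
In Python, from cell import robot gives the robot as it stands.
- The arm moves only by the tool move_arm, never from a script. Its argument "targets" is a list of rows, each a list of 7 numbers: the shift along the tool's x, y, z normalised to -1 to 1, where 1 is 300 mm, then the turn, a rotation vector about the tool's x, y, z normalised to -1 to 1, where 1 is pi rad, then the opening, from -1 (shut) to 1 (fully open). In form: [[x, y, z, rx, ry, rz, fingers], ...]. A call has 1 to 12 rows; each row shifts and turns the commanded pose from where the row before left it, along the tool's axes as they then stand; what a row does not reach is not made up. A row lasts 1/12 s, in which the tool goes at most 41.7 mm and 7.16 degrees, less where a joint would pass 70% of its speed; a pose out of reach is approached as far as the arm can. A call with a number of a shift or a turn outside -1 to 1 is refused whole. A call with a gripper value outside its range is refused whole. The fingers move at their own pace and stop on an object; "grip_force" is the grip in N (left out, the last holds). Time passes only in rows, so rows that do not move let the fingers close. It gives the time, the measured TCP pose, the force, the opening and the grip force at its end, in the units of the state.
- robot.state(): the state, without advancing time (a new reading comes with each control period).
- robot.camera(name): name is "scene" or "top" or "wrist"; returns a dict with "color" (384x512x3 uint8, blue, green, red), "range_z" (384x512 float32, mm along the optical axis (not along the pixel's ray), 0 where there is no reading), "K" (3x3 intrinsics, pixels), "eye" and "attitude" of the camera in the world; the wrist camera has in their place "T_tool_cam" (4x4, takes a point from camera to tool coordinates, whose origin is the TCP and whose axes are the flange's). Camera axes: x right, y down, z forward; pixel columns grow to the right and rows downward; lengths in mm; the calibration is good to about 2 mm. The wrist camera is an equidistant fisheye: a pixel r from the principal point sees the ray r / f radians off the axis. A picture is of the moment at which its call begins: read the wrist's pose just before it.
- robot.sign_off(): hands the job in; it is judged then, once.
The state is a dict: "time": time; "qpos": joint angles; "qvel": joint speeds; "tau": joint torques, N m; "tcp_pos": TCP position; "eef_rot": TCP orientation; "force": force on the tool from outside, world axes, zero at the start; "ft_torque": the same for the moment, N m; "opening": finger opening in mm; "grip_force": force on a finger pad.
Only numpy, scipy, OpenCV 4.12 (cv2) and the standard library are available. Lean on these libraries where they do the work, as an engineer would, in place of code of your own. Each camera call takes 0.05 s, during which the arm holds its last target. There are 200 camera calls.

## Working session

There is one attempt and no reset: what is moved stays moved. The work goes in short steps, Python scripts to look and compute and a tool call to move; the robot and the scene stay as the last step left them, time stands still between calls to the robot, and variables do not carry over. Pictures are saved under pics/ and viewed, at most 10 in all, crops included, and the job is handed in when it is done.

Besides the shell and the picture viewer there is one more tool, called after "Request:" as name([rows], argument=value, ...), one row to a line, values as JSON. move_arm: Moves the arm, as the interface text tells. Scaled input: -1 to 1 covers 300 mm each way for a shift and pi rad each way for a turn. Its arguments: {"type":"object","properties":{"targets":{"type":"array","items":{"type":"array","items":{"type":"number"}}},"grip_force":{"type":"number"}},"required":["targets"]}

```bash
mkdir -p pics; ls
cat > h.py <<'E'
import numpy as np, cv2
from cell import robot
def grab(n):
    c=robot.camera(n); np.savez('pics/%s.npz'%n,**{k:np.asarray(v) for k,v in c.items()}); return c
E
python3 - <<'E'
from h import *
for n in ('scene','top'):
    c=grab(n); cv2.imwrite('pics/%s0.png'%n,c['color']); print(n,c['K'],c['eye'],c['attitude'])
print(robot.state())
E
```

```text
pics
scene [[453.57666604   0.         255.68476837]
 [  0.         453.57666604 193.83345587]
 [  0.           0.           1.        ]] [1053.88745406  488.41709042  943.40763498] [-142.56434947    0.9662963   135.50772648]
top [[377.00901837   0.         251.28258067]
 [  0.         377.00901837 187.44334289]
 [  0.           0.           1.        ]] [ 508.14869708   22.47652275 1135.42467114] [-175.79486028    1.26755839  -89.67549416]
{'time': 0.1, 'qpos': array([-7.59531900e+01,  1.79889770e+01,  2.58406427e+00,  7.46913345e+01,
       -1.25270548e-04,  8.20032159e+01]), 'qvel': array([ 0.00211564, -0.10417349,  0.1737352 ,  0.12102156, -0.03239942,
        0.01187043]), 'tau': array([ 1.66127029e-03, -4.81728029e+01,  2.99243045e+01,  1.27135520e-02,
       -1.89145926e-04, -2.11929226e-06]), 'tcp_pos': array([ 215.69902668, -532.5177503 ,  230.47759866]), 'eef_rot': array([-1.79904671e+02, -1.32656268e-02,  2.20435831e+01]), 'force': array([ 0.48592905, -0.37339839, -0.0092697 ]), 'ft_torque': array([-0.01305541,  0.03468844,  0.08737917]), 'grip_force': 0.0, 'opening': 85.20683436939169}
```

View pics/scene0.png

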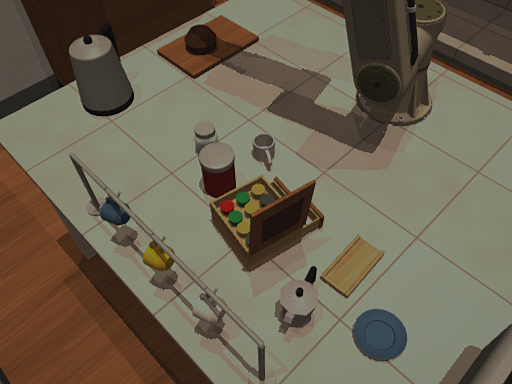

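View pics/top0.png

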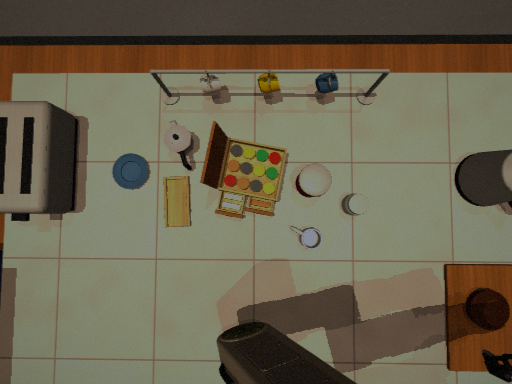

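The scene view shows the box at about (262,220) with its lid standing upright. The top view shows the box at about (250,168), the lid at its left (205–225, 125–185), the drawers at (231,205) and (261,205), and the cup at (310,237). Next I measure with the depth data.

```bash
cat >> h.py <<'E'
from scipy.spatial.transform import Rotation as Ro
def cloud(n):
    c=np.load('pics/%s.npz'%n); K=c['K']; z=c['range_z']; v,u=np.mgrid[:384,:512]
    p=np.stack([(u-K[0,2])/K[0,0]*z,(v-K[1,2])/K[1,1]*z,z],-1)
    P=p@Ro.from_euler('xyz',c['attitude'],degrees=True).as_matrix().T+c['eye']
    P[z==0]=np.nan; return P,c['color']
E
python3 - <<'E'
from h import *
T,tc=cloud('top'); S,sc=cloud('scene')
for u,v in [(120,240),(330,120),(410,200)]: print('table top',T[v,u].round(1))
for u,v in [(400,230),(150,170),(330,150)]: print('table scene',S[v,u].round(1))
# enlarged crop + height profile
cr=cv2.resize(tc[110:250,150:340],None,fx=4,fy=4,interpolation=cv2.INTER_CUBIC); cv2.imwrite('pics/topcrop.png',cr)
cr=cv2.resize(sc[110:340,170:370],None,fx=2.5,fy=2.5,interpolation=cv2.INTER_CUBIC); cv2.imwrite('pics/scenecrop.png',cr)
np.set_printoptions(linewidth=250,suppress=True)
print('z top'); print(T[120:224:4,196:292:4,2].round(0))
for n,(u,v) in dict(lidtop1=(220,124),lidtop2=(204,184)).items(): print(n,T[v,u])
E
```

```text
table top [4.312e+02 4.427e+02 4.000e-01]
table top [ 7.984e+02 -1.906e+02  3.000e-01]
table top [ 555.9 -427.    -2.3]
table scene [387.4 293.   -0.8]
table scene [ 705.1 -303.8   -1.4]
table scene [ 3.026e+02 -2.000e-01  2.000e-01]
z top
[[ -2.   0.  -0.  -1.   0.   1.  -1.   1.   3.   0.   3.   1.  -2.   0.  -2.  -3.   2.  -1.  -1.  -0.  -4.  -0.   3.  -3.]
 [ -1.  -2.  -3.  nan   4. 245.   0.  -0.   1.   0.   0.  -1.  -1.  -2.   1.   1.   1.   1.  -0.  -3.   2.  -0.  -2.  -1.]
 [ -1.  -0.  -1.   0. 250. 236. 201.  -2.   1.  -1.  -3.  nan   1.  -3.  -1.  -0.   1.  -4.   1.   0.  -1.  -1.  -1.  -0.]
 [ -2.   3.   2.   0. 259. 228. 190.  -1.  -1.  -1.  -2.   2.  -0.  -1.   1.   2.   3.   0.  -2.   5.   2.   4.   3.  -3.]
 [ -3.   2.   2.  -2. 251. 221. 183. 137.   0.  -1.   0.  -4.  -2.   3.   1.   0.  -2.  -1.  -0.  -2.  -1.   1.  -1.  -1.]
 [  2.   2.   2.   2. 248. 212. 173. 128.  84.  80.  85.  84.  85.   2.   3.   2.  -2.  -1.   2.  -1.  -1.  -3.  -4.   1.]
 [ -1.   0.   0. 252. 246. 206. 163. 117.  89.  55.  80.  55.  54.  65.  81.  87.  83.  85.  -1.  -1.  -1.   0.  -0.   1.]
[... 1736 characters left out ...]
 3.   1.   1.   2.  18.  25.  26.  26.  22.  14.   4.  44.  24.  27.  25.  23.  20.  18.  -0.   3.  -0.   1.]
 [ -2.  -3.  -2.  -2.   0.   0.  16.  18.  14.  23.  24.  13.   1.  54.  28.  47.  10.  12.  15.  45.   1.  -2.  -3.   3.]
 [  3.   3.   1.  -1.   2.  54.  51.  47.  54.  44.  44.  15.  -6.  -2.  -4.  49.  53.  52.  49.  -1.  -2.   2.  -1.  -3.]
 [ -1.   5.   1.   1.  -4.   1.   2.   3.  -2.  52.  49.  49.  -4.   2.  -2.   3.   1.  -1.   2.   1.   3.  -3.  -2.   1.]
 [ -1.   1.   3.   0.  -3.   0.   1.   1.   0.  -1.   0.   0.  -4.  -1.  -2.  -2.   3.  -2.   2.  -1.  -1.   4.  -0.  -0.]]
lidtop1 [786.01230885 145.03988231   0.10770688]
lidtop2 [601.3349777  191.37162801   0.72280788]
```

View pics/topcrop.png

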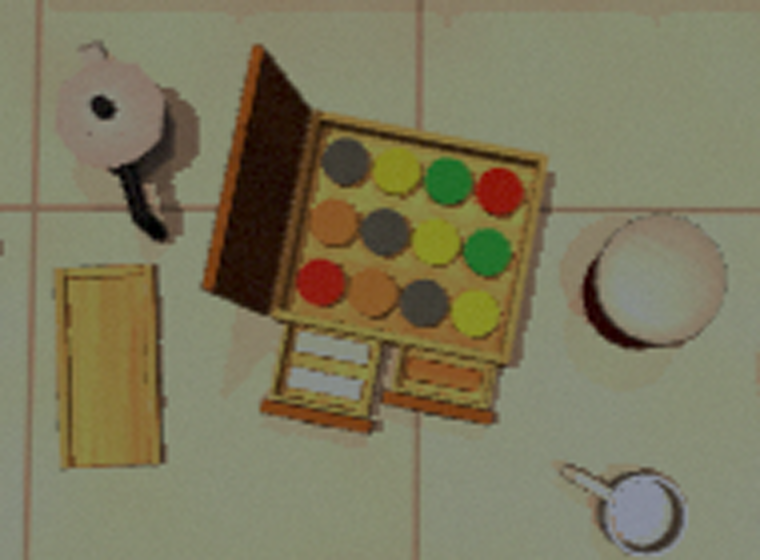

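View pics/scenecrop.png

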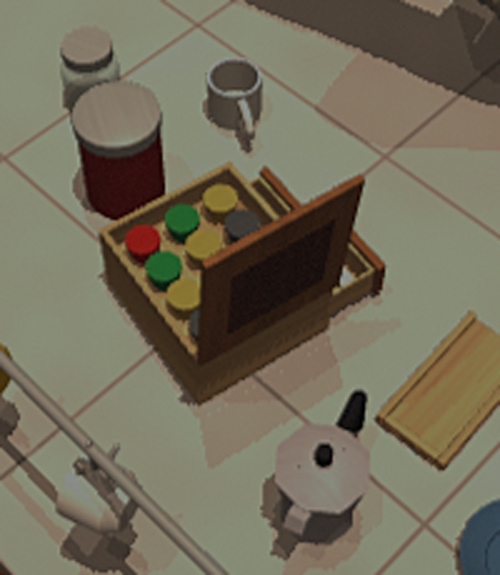

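```bash
cat > m.py <<'E'
from h import *
T,tc=cloud('top'); S,sc=cloud('scene'); c=np.load('pics/top.npz')
R=Ro.from_euler('xyz',c['attitude'],degrees=True).as_matrix()
def ray(u,v,z):
    d=R@np.linalg.solve(c['K'],[u,v,1]); return c['eye']+d*(z-c['eye'][2])/d[2]
q=[ray(150+x/4,110+y/4,85) for x,y in [(548,157),(505,362),(275,317),(320,113)]] # BR FR FL BL
q=np.array(q)[:,:2]; print('rim corners',q.round(1),np.linalg.norm(np.diff(q,axis=0,append=q[:1]),axis=1))
e=lambda a,b:np.degrees(np.arctan2(*(a-b)[::-1]))
print('yaw',e(q[0],q[1]),e(q[3],q[2]),e(q[3],q[0])-90,e(q[2],q[1])-90)
# point-based refine: right side and all
A=np.vstack([T[90:230,190:300].reshape(-1,3),S[110:340,170:370].reshape(-1,3)]); A=A[~np.isnan(A[:,0])]
th=np.radians(np.mean([e(q[0],q[1]),e(q[3],q[2]),e(q[3],q[0])-90,e(q[2],q[1])-90])); o=q.mean(0)
B=A.copy(); B[:,:2]=(A[:,:2]-o)@np.array([[np.cos(th),-np.sin(th)],[np.sin(th),np.cos(th)]])
print('centre',o,'yaw',np.degrees(th))
def rng(m,k): x=B[m][:,k]; return np.percentile(x,[1,5,50,95,99]).round(1),len(x)
x,y,z=B.T
print('rim x',rng((z>78)&(z<92)&(abs(y)<80)&(abs(x)<110),0),'rim y',rng((z>78)&(z<90)&(abs(x)<70)&(y<80)&(y>-110),1))
print('back wall x',rng((z>10)&(z<75)&(x>60)&(x<100)&(abs(y)<80),0))
for s in (1,-1):
    m=(z>44)&(z<58)&(x<-80)&(x>-190)&(s*y>2)&(s*y<86); print('drawer top',s,rng(m,0),rng(m,1))
m=(z>100)&(z<260)&(abs(x)<85)&(y>60)&(y<200)
for n,C in (('top',T),('scene',S)):
    b=C.reshape(-1,3); b=b[~np.isnan(b[:,0])]; xy=(b[:,:2]-o)@np.array([[np.cos(th),-np.sin(th)],[np.sin(th),np.cos(th)]])
    k=(b[:,2]>100)&(b[:,2]<275)&(abs(xy[:,0])<70)&(xy[:,1]>60)&(xy[:,1]<200)
    p=np.polyfit(b[k,2],xy[k,1],1); r=xy[k,1]-np.polyval(p,b[k,2]); print(n,k.sum(),'lid y at z=85',np.polyval(p,85),'y at 240',np.polyval(p,240),'angle',np.degrees(np.arctan(p[0]))+90,r.std(),b[k,2].max(),xy[k].min(0),xy[k].max(0))
for n,(u,v,zz) in dict(cup=(310,237,55),canister=(313,180,126),cuphandle=(292,228,45),spoonR=(189,178,16),mokahandle=(191,168,80)).items():
    P=ray(u,v,zz); print(n,P.round(0),T[v,u].round(0),((P[:2]-o)@np.array([[np.cos(th),-np.sin(th)],[np.sin(th),np.cos(th)]])).round(0))
E
python3 m.py
```

```text
rim corners [[693.3 -53.6]
 [549.1 -23.6]
 [579.8 137.2]
 [724.4 107.1]] [147.24957846 163.66634827 147.64576361 163.67174338]
yaw -11.77421448307257 -11.769741084108096 -10.956885750249228 -10.81814711690248
centre [636.64389222  41.78090134] yaw -11.329747108583094
rim x (array([-72.7, -69.1,   8.1,  75.1,  77.5]), 2682) rim y (array([-81.9, -79.1, -20.6,  60.8,  70.3]), 2314)
back wall x (array([60.2, 61.1, 76.9, 78.1, 78.5]), 732)
drawer top 1 (array([-140.6, -139.5, -132.2,  -94.2,  -83.4]), 277) (array([ 6.8, 10. , 58.6, 82. , 84.4]), 277)
drawer top -1 (array([-116.8, -115.8, -109.1,  -97.2,  -84. ]), 241) (array([-78.7, -76.2, -46.7,  -7.9,  -4.7]), 241)
top 937 lid y at z=85 86.28639813289092 y at 240 102.5817165968454 angle 96.00152166924661 1.6178361546296907 258.69475860984323 [-69.92991133  88.51438137] [ 69.96928145 110.00080723]
scene 2159 lid y at z=85 97.06805570800299 y at 240 108.67134178868447 angle 94.28117158789105 1.4659647319518667 256.63600817364363 [-69.97260114  95.65752351] [ 69.91707183 112.18269482]
cup [ 447. -121.   55.] [ 444. -127.    4.] [-154. -196.]
canister [ 603. -120.  126.] [ 603. -120.  124.] [  -1. -165.]
cuphandle [472. -71.  45.] [472. -71.  39.] [-139. -142.]
spoonR [618. 234.  16.] [619. 236.   6.] [-56. 185.]
mokahandle [640. 217.  80.] [647. 227.  25.] [-31. 173.]
```

Request:
move_arm([
  [0,0,0,0,0,-0.0388,-1],
  [0,0,0,0,0,-0.0388,-1],
  [0,0,0,0,0,-0.0388,-1],
  [0,0,0,0,0,-0.0388,-1],
  [0,0,0,0,0,-0.0388,-1],
  [0,0,0,0,0,-0.0388,-1],
  [0,0,0,0,0,-0.0388,-1],
  [0,0,0,0,0,-0.0388,-1],
  [0,0,0,0,0,-0.0388,-1],
  [0,0,0,0,0,-0.0388,-1],
  [0,0,0,0,0,-0.0388,-1],
  [0,0,0,0,0,-0.0388,-1],
])

```text
time: 1.1
tcp_pos: [215.7, -532.7, 230.7]
eef_rot: [180.0, -0.1, 106.2]
force: [0.3, 0.5, -0.2]
opening: 0.0
grip_force: 0.0
```

Request:
move_arm([
  [0,0,0,0,0,-0.0388,-1],
  [0,0,0,0,0,-0.0388,-1],
  [0,0,0,0,0,-0.0388,-1],
  [0,0,0,0,0,-0.0388,-1],
  [0,0,0,0,0,-0.0388,-1],
  [0,0,0,0,0,-0.0388,-1],
  [0,0,0,0,0,-0.0388,-1],
  [0,0,0,0,0,-0.0388,-1],
  [0,0,0,0,0,-0.0388,-1],
])

```text
time: 1.85
tcp_pos: [215.8, -532.7, 230.8]
eef_rot: [179.9, -0.0, 169.1]
force: [0.6, -0.2, -0.3]
opening: -0.4
grip_force: 0.0
```

```bash
cat >> h.py <<'E'
O=np.array([637.,41.8]); TH=np.radians(-11.3)
RB=np.array([[np.cos(TH),-np.sin(TH)],[np.sin(TH),np.cos(TH)]])
def w(bx,by,z): return np.r_[O+RB@[bx,by],z]
def info(*targets):
    s=robot.state(); p=s['tcp_pos']; Rt=Ro.from_euler('xyz',s['eef_rot'],degrees=True).as_matrix()
    print('t %.2f'%s['time'],'tcp box',(RB.T@(p[:2]-O)).round(1),'z %.1f'%p[2],'rot',s['eef_rot'].round(2),'F box',(RB.T@s['force'][:2]).round(1),s['force'][2].round(1),'q',s['qpos'].round(0),'open %.0f'%s['opening'])
    for t in targets:
        t=w(*t); d=Rt.T@(t-p); print('to',t.round(1),'tool mm',d.round(1),'norm',(d/300).round(4)); p=t
E
python3 -c "
from h import *
info((-190,35,230),(-190,35,22))"
```

```text
t 1.85 tcp box [-300.5 -645.9] z 230.8 rot [ 1.7994e+02 -3.0000e-02  1.6906e+02] F box [ 0.7 -0.1] -0.3 q [-76.  18.   3.  75.   0. -65.] open -0
to [457.5 113.4 230. ] tool mm [-114.7  680.2    1.4] norm [-0.3824  2.2672  0.0046]
to [457.5 113.4  22. ] tool mm [-1.00e-01 -2.00e-01  2.08e+02] norm [-3.000e-04 -7.000e-04  6.933e-01]
```

Request:
move_arm([
  [-0.016,0.0945,0,0,0,0,-1],
  [-0.016,0.0945,0,0,0,0,-1],
  [-0.016,0.0945,0,0,0,0,-1],
  [-0.016,0.0945,0,0,0,0,-1],
  [-0.016,0.0945,0,0,0,0,-1],
  [-0.016,0.0945,0,0,0,0,-1],
  [-0.016,0.0945,0,0,0,0,-1],
  [-0.016,0.0945,0,0,0,0,-1],
  [-0.016,0.0945,0,0,0,0,-1],
  [-0.016,0.0945,0,0,0,0,-1],
  [-0.016,0.0945,0,0,0,0,-1],
  [-0.016,0.0945,0,0,0,0,-1],
])

```text
time: 2.85
tcp_pos: [338.9, -209.1, 231.0]
eef_rot: [180.0, -0.0, 168.7]
force: [0.3, -0.3, 0.5]
opening: -0.1
grip_force: 0.0
```

Request:
move_arm([
  [-0.016,0.0945,0,0,0,0,-1],
  [-0.016,0.0945,0,0,0,0,-1],
  [-0.016,0.0945,0,0,0,0,-1],
  [-0.016,0.0945,0,0,0,0,-1],
  [-0.016,0.0945,0,0,0,0,-1],
  [-0.016,0.0945,0,0,0,0,-1],
  [-0.016,0.0945,0,0,0,0,-1],
  [-0.016,0.0945,0,0,0,0,-1],
  [-0.016,0.0945,0,0,0,0,-1],
  [-0.016,0.0945,0,0,0,0,-1],
  [-0.016,0.0945,0,0,0,0,-1],
  [-0.016,0.0945,0,0,0,0,-1],
])

```text
time: 3.85
tcp_pos: [462.0, 113.2, 230.9]
eef_rot: [-180.0, -0.0, 168.7]
force: [0.6, 0.1, 0.3]
opening: -0.0
grip_force: 0.0
```

Request:
move_arm([
  [0,0,0,0,-0.0333,0,-1],
  [0,0,0,0,-0.0333,0,-1],
  [0,0,0,0,-0.0333,0,-1],
  [0,0,0,0,-0.0333,0,-1],
  [0,0,0,0,0,0,-1],
])

```text
time: 4.27
tcp_pos: [454.8, 111.8, 225.9]
eef_rot: [-179.8, 23.7, 168.9]
force: [-1.8, 0.5, -1.3]
opening: 0.2
grip_force: 0.0
```

Run:
```python
from h import *
info((-190,35,225),(-190,35,22),(-150,35,22))
grab('top'); T,tc=cloud('top'); o=O
b=T.reshape(-1,3); b=b[~np.isnan(b[:,0])]; xy=(b[:,:2]-O)@RB; z=b[:,2]
for s in (1,-1):
    m=(z>44)&(z<58)&(xy[:,0]<-80)&(xy[:,0]>-150)&(s*xy[:,1]>6)&(s*xy[:,1]<80)
    print(s,np.percentile(xy[m,0],[0,1,3,5]).round(1))
```

```text
t 4.27 tcp box [-192.3   33. ] z 225.9 rot [-179.82   23.65  168.93] F box [-1.8  0.1] -1.3 q [  9. -11. -34.  44.  -8.  19.] open 0
to [457.5 113.4 225. ] tool mm [-1.8  2.   1.8] norm [-0.0059  0.0068  0.0059]
to [457.5 113.4  22. ] tool mm [ 81.4   0.6 185.9] norm [0.2715 0.0019 0.6198]
to [496.8 105.5  22. ] tool mm [-36.6  -0.1  16. ] norm [-0.1221 -0.0004  0.0535]
1 [-141.2 -141.1 -140.8 -140.4]
-1 [-117.4 -117.4 -117.  -116.8]
```

Request:
move_arm([
  [0.0272,0.0007,0.062,0,0,0,-1],
  [0.0272,0.0007,0.062,0,0,0,-1],
  [0.0272,0.0007,0.062,0,0,0,-1],
  [0.0272,0.0007,0.062,0,0,0,-1],
  [0.0272,0.0007,0.062,0,0,0,-1],
  [0.0272,0.0007,0.062,0,0,0,-1],
  [0.0272,0.0007,0.062,0,0,0,-1],
  [0.0272,0.0007,0.062,0,0,0,-1],
  [0.0272,0.0007,0.062,0,0,0,-1],
  [0.0272,0.0007,0.062,0,0,0,-1],
  [0,0,0,0,0,0,-1],
])

```text
time: 5.23
tcp_pos: [463.1, 113.0, 24.9]
eef_rot: [-179.9, 23.6, 168.7]
force: [-0.9, -0.0, -0.8]
opening: 0.3
grip_force: 0.0
```

Run:
```python
from h import *
info((-160,36,24),(-150,36,24),(-95,36,24))
```

```text
t 5.23 tcp box [-184.5   35.7] z 24.9 rot [-179.89   23.56  168.7 ] F box [-0.9 -0.2] -0.8 q [  9.   5. -53.   9.  -8.  19.] open 0
to [487.2 108.5  24. ] tool mm [-22.    0.3  10.7] norm [-0.0735  0.001   0.0355]
to [497.  106.5  24. ] tool mm [-9.2  0.   4. ] norm [-0.0306  0.      0.0133]
to [550.9  95.7  24. ] tool mm [-50.4   0.   22. ] norm [-1.68e-01  1.00e-04  7.33e-02]
```

Request:
move_arm([
  [-0.0153,0,0.007,0,0,0,-1],
  [-0.0153,0,0.007,0,0,0,-1],
  [-0.0153,0,0.007,0,0,0,-1],
  [-0.0153,0,0.007,0,0,0,-1],
  [-0.0153,0,0.007,0,0,0,-1],
  [-0.0092,0,0.004,0,0,0,-1],
  [-0.0092,0,0.004,0,0,0,-1],
  [-0.0092,0,0.004,0,0,0,-1],
  [-0.0092,0,0.004,0,0,0,-1],
  [-0.0092,0,0.004,0,0,0,-1],
  [-0.0092,0,0.004,0,0,0,-1],
  [-0.0092,0,0.004,0,0,0,-1],
])

```text
time: 6.23
tcp_pos: [508.7, 104.5, 27.9]
eef_rot: [-180.0, 23.9, 168.7]
force: [-1.9, 0.7, 0.9]
opening: 0.0
grip_force: 0.8
```

Run:
```python
from h import *
info((-95,36,24))
grab('top'); T,tc=cloud('top')
b=T.reshape(-1,3); b=b[~np.isnan(b[:,0])]; xy=(b[:,:2]-O)@RB; z=b[:,2]
for s in (1,-1):
    m=(z>44)&(z<56)&(xy[:,0]<-80)&(xy[:,0]>-150)&(s*xy[:,1]>(54 if s>0 else 6))&(s*xy[:,1]<80)
    print(s,np.percentile(xy[m,0],[0,1,3,5]).round(1))
```

```text
t 6.23 tcp box [-138.1   36.3] z 27.9 rot [-179.99   23.94  168.73] F box [-2.   0.3] 0.9 q [  7.   9. -48.  10.  -7.  17.] open 0
to [550.9  95.7  24. ] tool mm [-37.8  -0.4  21. ] norm [-0.1261 -0.0012  0.0701]
1 [-129.4 -129.4 -129.1 -128.8]
-1 [-117.3 -117.2 -116.9 -116.7]
```

Request:
move_arm([
  [-0.0083,0,0.0045,0,0,0,-1],
  [-0.0083,0,0.0045,0,0,0,-1],
  [-0.0083,0,0.0045,0,0,0,-1],
  [-0.0083,0,0.0045,0,0,0,-1],
  [-0.0083,0,0.0045,0,0,0,-1],
  [-0.0083,0,0.0045,0,0,0,-1],
  [-0.0083,0,0.0045,0,0,0,-1],
  [-0.0083,0,0.0045,0,0,0,-1],
  [-0.0083,0,0.0045,0,0,0,-1],
  [-0.0083,0,0.0045,0,0,0,-1],
  [-0.0083,0,0.0045,0,0,0,-1],
  [-0.0083,0,0.0045,0,0,0,-1],
])

```text
time: 7.28
tcp_pos: [542.3, 97.8, 25.4]
eef_rot: [-180.0, 24.0, 168.7]
force: [-1.5, 1.2, 1.7]
opening: -0.2
grip_force: 0.8
```

Request:
move_arm([
  [-0.0046,0,0.002,0,0,0,-1],
  [-0.0046,0,0.002,0,0,0,-1],
  [-0.0046,0,0.002,0,0,0,-1],
  [-0.0046,0,0.002,0,0,0,-1],
  [-0.0031,0,0.0013,0,0,0,-1],
  [-0.0031,0,0.0013,0,0,0,-1],
])

```text
time: 7.78
tcp_pos: [549.9, 96.3, 25.4]
eef_rot: [-180.0, 24.0, 168.7]
force: [-1.8, 1.3, 0.5]
opening: -0.1
grip_force: 0.8
```

```bash
cat > d.py <<'E'
from h import *
info((-95,36,24))
grab('top'); T,tc=cloud('top')
b=T.reshape(-1,3); b=b[~np.isnan(b[:,0])]; xy=(b[:,:2]-O)@RB; z=b[:,2]
for s in (1,-1):
    m=(z>42)&(z<57)&(xy[:,0]<-78)&(xy[:,0]>-150)&(s*xy[:,1]>(54 if s>0 else 6))&(s*xy[:,1]<80)
    print(s,np.percentile(xy[m,0],[0,1,3,5]).round(1),m.sum())
E
python3 d.py
```

```text
t 7.78 tcp box [-96.1  36.4] z 25.4 rot [-180.     23.96  168.72] F box [-2.  1.] 0.5 q [  5.  12. -44.  10.  -7.  15.] open -0
to [550.9  95.7  24. ] tool mm [-0.4 -0.4  1.7] norm [-0.0015 -0.0012  0.0058]
1 [-88.  -87.8 -87.6 -87.5] 31
-1 [-117.4 -117.3 -116.9 -116.7] 119
```

Request:
move_arm([
  [-0.0025,0,0.0011,0,0,0,-1],
  [-0.0025,0,0.0011,0,0,0,-1],
  [-0.0025,0,0.0011,0,0,0,-1],
])

```text
time: 8.08
tcp_pos: [552.3, 95.8, 25.4]
eef_rot: [-180.0, 24.0, 168.7]
force: [-1.3, 0.9, 0.9]
opening: -0.1
grip_force: 0.8
```

Request:
move_arm([
  [-0.0025,0,0.0011,0,0,0,-1],
  [0,0,0,0,0,0,-1],
])

```text
time: 8.25
tcp_pos: [553.3, 95.6, 25.5]
eef_rot: [-180.0, 24.0, 168.7]
force: [-1.2, 0.6, -0.6]
opening: 0.0
grip_force: 0.4
```

Request:
move_arm([
  [-0.0025,0,0.0011,0,0,0,-1],
  [-0.0025,0,0.0011,0,0,0,-1],
])

```text
time: 8.42
tcp_pos: [553.8, 95.5, 25.1]
eef_rot: [-180.0, 23.9, 168.7]
force: [-8.5, 3.0, 7.9]
opening: -0.5
grip_force: 4.5
```

Request:
move_arm([
  [-0.0025,0,0.0011,0,0,0,-1],
  [0,0,0,0,0,0,-1],
])

```text
time: 8.58
tcp_pos: [553.8, 95.4, 24.9]
eef_rot: [-180.0, 23.8, 168.8]
force: [-7.7, 2.0, 5.0]
opening: 0.4
grip_force: 4.1
```

```bash
python3 d.py
```

```text
t 8.58 tcp box [-92.1  36.3] z 24.9 rot [-179.98   23.81  168.76] F box [-7.9  0.5] 5.0 q [  5.  13. -43.  11.  -7.  15.] open 0
to [550.9  95.7  24. ] tool mm [ 3.  -0.3 -0.4] norm [ 0.0101 -0.001  -0.0012]
1 [-84.2 -84.2 -84.2 -84.1] 20
-1 [-118.  -117.4 -117.  -116.8] 107
```

Request:
move_arm([
  [0.01,0,-0.0044,0,0,0,-1],
  [0.036,0,-0.0155,0,0,0,-1],
  [0.036,0,-0.0155,0,0,0,-1],
  [0.036,0,-0.0155,0,0,0,-1],
  [0.036,0,-0.0155,0,0,0,-1],
  [0.036,0,-0.0155,0,0,0,-1],
  [0,-0.0635,0,0,0,0,-1],
  [0,-0.0635,0,0,0,0,-1],
  [0,-0.0635,0,0,0,0,-1],
  [0,-0.0635,0,0,0,0,-1],
  [0,0,0,0,0,0,-1],
])

```text
time: 9.55
tcp_pos: [478.1, 30.8, 24.7]
eef_rot: [-179.9, 24.0, 168.6]
force: [-0.7, -0.6, -0.2]
opening: 0.1
grip_force: 0.0
```

```bash
python3 -c "
from h import *
info((-128,-40,24),(-92,-40,24))"
```

```text
t 9.55 tcp box [-153.7  -41.9] z 24.7 rot [-179.94   23.95  168.58] F box [-0.6 -0.8] -0.2 q [ -4.   4. -55.   7.  -3.   7.] open 0
to [503.6  27.7  24. ] tool mm [-23.2   1.9  11. ] norm [-0.0773  0.0065  0.0367]
to [538.9  20.6  24. ] tool mm [-32.9   0.1  14.6] norm [-0.1097  0.0003  0.0487]
```

Request:
move_arm([
  [-0.0153,0,0.007,0,0,0,-1],
  [-0.0153,0,0.007,0,0,0,-1],
  [-0.0153,0,0.007,0,0,0,-1],
  [-0.0153,0,0.007,0,0,0,-1],
  [-0.0085,0,0.0042,0,0,0,-1],
  [-0.0085,0,0.0042,0,0,0,-1],
  [-0.0085,0,0.0042,0,0,0,-1],
  [-0.0085,0,0.0042,0,0,0,-1],
  [-0.0085,0,0.0042,0,0,0,-1],
  [-0.0085,0,0.0042,0,0,0,-1],
  [-0.0085,0,0.0042,0,0,0,-1],
  [-0.0085,0,0.0042,0,0,0,-1],
])

```text
time: 10.55
tcp_pos: [521.9, 24.2, 23.5]
eef_rot: [180.0, 24.0, 168.7]
force: [-2.2, 1.3, 1.4]
opening: -0.3
grip_force: 0.8
```

Request:
move_arm([
  [-0.0077,0,0.0035,0,0,0,-1],
  [-0.0077,0,0.0035,0,0,0,-1],
  [-0.0077,0,0.0035,0,0,0,-1],
  [-0.0077,0,0.0035,0,0,0,-1],
  [-0.0031,0,0.0014,0,0,0,-1],
  [-0.0031,0,0.0014,0,0,0,-1],
])

```text
time: 11.05
tcp_pos: [533.9, 21.7, 23.5]
eef_rot: [-180.0, 24.0, 168.7]
force: [-0.9, 0.5, 1.2]
opening: -0.4
grip_force: 0.8
```

```bash
python3 -c "
from h import *
info((-92,-40,24))"
```

```text
t 11.05 tcp box [-97.1 -39.9] z 23.5 rot [-179.99   23.97  168.71] F box [-0.9  0.3] 1.2 q [ -5.  10. -48.   8.  -3.   6.] open -0
to [538.9  20.6  24. ] tool mm [-4.9 -0.1  1.7] norm [-0.0162 -0.0003  0.0056]
```

Request:
move_arm([
  [-0.0028,0,0.0012,0,0,0,-1],
  [-0.0028,0,0.0012,0,0,0,-1],
  [-0.0028,0,0.0012,0,0,0,-1],
  [-0.0028,0,0.0012,0,0,0,-1],
])

```text
time: 11.38
tcp_pos: [537.3, 21.0, 23.6]
eef_rot: [-180.0, 24.0, 168.7]
force: [-1.7, 1.3, -0.1]
opening: 0.3
grip_force: 0.8
```

Request:
move_arm([
  [-0.0025,0,0.0011,0,0,0,-1],
  [-0.0025,0,0.0011,0,0,0,-1],
])

```text
time: 11.55
tcp_pos: [539.0, 20.7, 23.6]
eef_rot: [-180.0, 24.0, 168.7]
force: [-1.5, 1.2, 0.8]
opening: 0.1
grip_force: 0.8
```

Request:
move_arm([
  [-0.002,0,0.0009,0,0,0,-1],
  [0,0,0,0,0,0,-1],
])

```text
time: 11.72
tcp_pos: [539.2, 20.7, 23.5]
eef_rot: [-180.0, 23.9, 168.7]
force: [-4.5, 1.9, 3.1]
opening: 0.0
grip_force: 2.3
```

```bash
python3 d.py
```

```text
t 11.72 tcp box [-91.8 -39.9] z 23.5 rot [-179.99   23.93  168.72] F box [-4.8  1. ] 3.1 q [ -5.  10. -48.   8.  -3.   6.] open 0
to [550.9  95.7  24. ] tool mm [ 2.7 75.9 -1.8] norm [ 0.0089  0.2529 -0.006 ]
1 [-84.3 -84.2 -84.1 -84. ] 20
-1 [-108.5 -100.8  -96.1  -95.6] 69
```

Request:
move_arm([
  [-0.002,0,0.0009,0,0,0,-1],
  [0,0,0,0,0,0,-1],
])

```text
time: 11.93
tcp_pos: [539.2, 20.7, 23.2]
eef_rot: [-180.0, 23.9, 168.7]
force: [-6.9, 2.1, 4.2]
opening: -0.3
grip_force: 3.4
```

Request:
move_arm([
  [0.01,0,-0.0044,0,0,0,-1],
  [0.036,0,-0.0155,0,0,0,-1],
  [0.036,0,-0.0155,0,0,0,-1],
  [0.036,0,-0.0155,0,0,0,-1],
  [0.036,0,-0.0155,0,0,0,-1],
  [0,0,-0.08,0,0,0,-1],
  [-0.035,0,-0.08,0,0,0,-1],
  [-0.035,0,-0.08,0,0,0,-1],
  [-0.035,0,-0.08,0,0,0,-1],
  [-0.035,0,-0.08,0,0,0,-1],
  [-0.035,0,-0.08,0,0,0,-1],
  [-0.035,0,-0.08,0,0,0,-1],
])

```text
time: 12.93
tcp_pos: [479.0, 32.7, 203.3]
eef_rot: [-180.0, 24.0, 168.7]
force: [0.9, 0.1, -0.5]
opening: 0.1
grip_force: 0.0
```

Request:
move_arm([
  [0,0,-0.08,0,0.0333,0,-1],
  [0,0,0,0,0.0333,0,-1],
  [0,0,0,0,0.0333,0,-1],
  [0,0,0,0,0.0333,0,-1],
  [0,0,0,0,0,0,-1],
])

```text
time: 13.35
tcp_pos: [473.3, 33.5, 220.8]
eef_rot: [-180.0, -0.1, 168.6]
force: [1.4, -0.1, 0.1]
opening: -0.2
grip_force: 0.0
```

```bash
python3 d.py; python3 m.py | grep -E "^(top|scene) "; python3 -c "
from h import *
info((-150,150,235),(-25,150,235),(-25,150,215))"
```

```text
t 13.35 tcp box [-158.9  -40.2] z 220.8 rot [-1.7995e+02 -1.4000e-01  1.6865e+02] F box [1.4 0.2] 0.1 q [ -6.   7. -13.  70.  -0.   6.] open -0
to [550.9  95.7  24. ] tool mm [-64.4  76.4 196.6] norm [-0.2145  0.2548  0.6554]
1 [-84.2 -84.2 -84.2 -84.2] 20
-1 [-84.  -83.9 -83.7 -83.6] 54
top 936 lid y at z=85 86.28347259419313 y at 240 102.56808359638262 angle 95.99760689377524 1.6199137261319698 257.9202131696642 [-69.92821522  88.03996718] [ 69.977842   110.21455939]
scene 2159 lid y at z=85 97.06805570800299 y at 240 108.67134178868447 angle 94.28117158789105 1.4659647319518667 256.63600817364363 [-69.97260114  95.65752351] [ 69.91707183 112.18269482]
t 13.40 tcp box [-159.8  -40.1] z 221.1 rot [-1.7996e+02  1.0000e-01  1.6867e+02] F box [-0.7  0.1] 0.4 q [ -6.   7. -13.  70.  -0.   6.] open -0
to [519.3 218.3 235. ] tool mm [ -9.7 190.1 -14.1] norm [-0.0324  0.6336 -0.0469]
to [641.9 193.8 235. ] tool mm [-1.25e+02  1.00e-01  2.00e-01] norm [-4.167e-01  2.000e-04  7.000e-04]
to [641.9 193.8 215. ] tool mm [ 0.  0. 20.] norm [0.0001 0.     0.0667]
```

Request:
move_arm([
  [-0.004,0.0792,-0.006,0,0,0,-1],
  [-0.004,0.0792,-0.006,0,0,0,-1],
  [-0.004,0.0792,-0.006,0,0,0,-1],
  [-0.004,0.0792,-0.006,0,0,0,-1],
  [-0.004,0.0792,-0.006,0,0,0,-1],
  [-0.004,0.0792,-0.006,0,0,0,-1],
  [-0.004,0.0792,-0.006,0,0,0,-1],
  [-0.004,0.0792,-0.006,0,0,0,-1],
  [0,0,0,0,0,0,-1],
])

```text
time: 14.15
tcp_pos: [517.4, 222.1, 238.3]
eef_rot: [179.8, 0.5, 168.9]
force: [0.2, -1.1, 0.3]
opening: 0.1
grip_force: 0.0
```

Request:
move_arm([
  [-0.0834,0,0,0,0,0,-1],
  [-0.0834,0,0,0,0,0,-1],
  [-0.0834,0,0,0,0,0,-1],
  [-0.0834,0,0,0,0,0,-1],
  [-0.0834,0,0,0,0,0,-1],
  [0,0,0.0333,0,0,0,-1],
  [0,0,0.0333,0,0,0,-1],
  [0,0,0,0,0,0,-1],
])

```text
time: 14.82
tcp_pos: [638.1, 193.8, 215.6]
eef_rot: [-179.9, 0.1, 168.7]
force: [-0.3, -0.7, -0.6]
opening: -0.2
grip_force: 0.0
```

```bash
cat > arc.py <<'E'
from h import *
# vertical tool: pushing corner is 14.5 mm to -y of the TCP; follow r along the outer face
def tgt(phi,r,g=0,c=14.5): 
    f=np.radians(phi); return (-25,85-r*np.cos(f)+(8+g)*np.sin(f)+c,85+r*np.sin(f)+(8+g)*np.cos(f))
if __name__=='__main__':
    info(*[tgt(p,135) for p in range(95,-1,-10)])
E
python3 arc.py
```

```text
t 14.82 tcp box [-28.7 149.3] z 215.6 rot [-1.7991e+02  8.0000e-02  1.6871e+02] F box [-0.2 -0.7] -0.6 q [10. 29. 17. 78. -0. 21.] open -0
to [635.8 163.6 218.8] tool mm [ -3.7 -30.   -3.1] norm [-0.0123 -0.1001 -0.0103]
to [631.2 140.5 220.2] tool mm [  0.  -23.5  -1.4] norm [ 0.     -0.0784 -0.0045]
to [626.6 117.6 217.5] tool mm [  0.  -23.4   2.7] norm [ 0.     -0.078   0.0092]
to [622.2  95.4 210.7] tool mm [  0.  -22.6   6.8] norm [ 0.     -0.0753  0.0226]
to [618.1  74.8 200.2] tool mm [  0.  -21.1  10.6] norm [ 0.0001 -0.0702  0.0353]
to [614.4  56.2 186.1] tool mm [  0.  -18.9  14.1] norm [ 0.0001 -0.063   0.047 ]
to [611.2  40.3 169. ] tool mm [  0.  -16.2  17.2] norm [ 0.0001 -0.0539  0.0572]
to [608.7  27.6 149.3] tool mm [  0.  -12.9  19.7] norm [ 0.0001 -0.0431  0.0657]
to [606.8  18.4 127.7] tool mm [ 0.  -9.3 21.7] norm [ 0.0001 -0.0311  0.0722]
to [605.8  13.1 104.7] tool mm [ 0.  -5.4 22.9] norm [ 0.0001 -0.0181  0.0765]
```

Request:
move_arm([
  [-0.002,-0.014,-0.003,0,0,0,-1],
  [-0.002,-0.014,-0.003,0,0,0,-1],
  [-0.002,-0.014,-0.002,0,0,0,-1],
  [-0.002,-0.014,-0.002,0,0,0,-1],
  [-0.002,-0.014,-0.001,0,0,0,-1],
  [0,-0.0105,-0.001,0,0,0,-1],
  [0,-0.0105,-0.001,0,0,0,-1],
  [0,-0.0105,-0.001,0,0,0,-1],
  [0,-0.0105,-0.001,0,0,0,-1],
  [0,-0.0105,0,0,0,0,-1],
  [0,-0.0105,0,0,0,0,-1],
  [0,-0.0105,0,0,0,0,-1],
])

```text
time: 15.82
tcp_pos: [635.3, 151.3, 222.6]
eef_rot: [180.0, 0.3, 168.7]
force: [0.5, 1.7, 0.6]
opening: -0.3
grip_force: 0.8
```

```bash
cat > lid.py <<'E'
from arc import *
info(*[tgt(p,135) for p in (85,75,65)])
grab('top'); T,_=cloud('top'); b=T.reshape(-1,3); b=b[~np.isnan(b[:,0])]; xy=(b[:,:2]-O)@RB; z=b[:,2]
# lid strips beside the gripper
k=(z>88)&(z<270)&(((xy[:,0]>25)&(xy[:,0]<70)))&(xy[:,1]<115)&(xy[:,1]>-95)
if k.sum()>20:
    q=np.c_[xy[k,1],z[k]]; m=np.median(q,0); v=np.linalg.svd(q-q.mean(0))[2][0]; v*=np.sign(v[1]); print('lid pts',k.sum(),'angle',np.degrees(np.arctan2(v[1],-v[0])),'zmax',q[:,1].max(),'at y',q[q[:,1].argmax(),0],'ymin',q[:,0].min())
E
python3 lid.py
```

```text
t 15.82 tcp box [-23.1 107.1] z 222.6 rot [180.     0.3  168.72] F box [0.1 1.8] 0.6 q [ 6. 27. 15. 77. -0. 18.] open -0
to [631.2 140.5 220.2] tool mm [  1.9 -11.3   2.4] norm [ 0.0064 -0.0378  0.008 ]
to [626.6 117.6 217.5] tool mm [  0.  -23.4   2.7] norm [ 0.0001 -0.0781  0.009 ]
to [622.2  95.4 210.7] tool mm [  0.  -22.6   6.7] norm [ 0.0001 -0.0753  0.0225]
lid pts 207 angle 96.33535840315638 zmax 259.5365860333244 at y 88.044738430689 ymin -79.5884814178508
```

Request:
move_arm([
  [0,-0.0126,0.0027,0,0,0,-1],
  [0,-0.0126,0.0027,0,0,0,-1],
  [0,-0.0126,0.0027,0,0,0,-1],
  [0,-0.0157,0.0018,0,0,0,-1],
  [0,-0.0157,0.0018,0,0,0,-1],
  [0,-0.0157,0.0018,0,0,0,-1],
  [0,-0.0157,0.0018,0,0,0,-1],
  [0,-0.0157,0.0018,0,0,0,-1],
  [0,-0.015,0.0045,0,0,0,-1],
  [0,-0.015,0.0045,0,0,0,-1],
  [0,-0.015,0.0045,0,0,0,-1],
  [0,-0.015,0.0045,0,0,0,-1],
])

```text
time: 16.87
tcp_pos: [624.9, 99.1, 212.0]
eef_rot: [-180.0, 0.3, 168.7]
force: [-0.8, 1.3, 1.2]
opening: -0.3
grip_force: 0.7
```

```bash
sed -i 's/(85,75,65)/(65,55,45,35)/; s/z>88/z>100/' lid.py; python3 lid.py
```

```text
t 16.87 tcp box [-23.1  53.8] z 212.0 rot [-179.99    0.3   168.71] F box [-1.1  1.1] 1.2 q [ 2. 25. 10. 75. -0. 13.] open -0
to [622.2  95.4 210.7] tool mm [ 1.9 -4.1  1.3] norm [ 0.0064 -0.0136  0.0043]
to [618.1  74.8 200.2] tool mm [  0.1 -21.1  10.6] norm [ 0.0002 -0.0702  0.0352]
to [614.4  56.2 186.1] tool mm [  0.1 -18.9  14.1] norm [ 0.0003 -0.0631  0.0469]
to [611.2  40.3 169. ] tool mm [  0.1 -16.2  17.1] norm [ 0.0003 -0.054   0.0571]
lid pts 89 angle 55.99769395697214 zmax 248.12388135575998 at y 32.45428502612112 ymin 25.426902075545748
```

Request:
move_arm([
  [0,-0.0136,0.0043,0,0,0,-1],
  [0,-0.014,0.007,0,0,0,-1],
  [0,-0.014,0.007,0,0,0,-1],
  [0,-0.014,0.007,0,0,0,-1],
  [0,-0.014,0.007,0,0,0,-1],
  [0,-0.014,0.007,0,0,0,-1],
  [0,-0.0126,0.0094,0,0,0,-1],
  [0,-0.0126,0.0094,0,0,0,-1],
  [0,-0.0126,0.0094,0,0,0,-1],
  [0,-0.0126,0.0094,0,0,0,-1],
  [0,-0.0126,0.0094,0,0,0,-1],
])

```text
time: 17.83
tcp_pos: [616.4, 56.0, 185.8]
eef_rot: [-180.0, 0.3, 168.7]
force: [0.0, 0.4, 0.8]
opening: -0.1
grip_force: 0.6
```

```bash
sed -i 's/(65,55,45,35)/(45,35,25,15,10,5,0)/' lid.py; python3 lid.py
```

```text
t 17.83 tcp box [-23.    9.9] z 185.8 rot [-179.99    0.28  168.71] F box [-0.   0.3] 0.8 q [-2. 23.  4. 71. -0.  9.] open -0
to [614.4  56.2 186.1] tool mm [ 2.  -0.2 -0.3] norm [ 0.0067 -0.0008 -0.001 ]
to [611.2  40.3 169. ] tool mm [  0.1 -16.2  17.1] norm [ 0.0003 -0.054   0.0571]
to [608.7  27.6 149.3] tool mm [  0.1 -13.   19.7] norm [ 0.0003 -0.0432  0.0656]
to [606.8  18.4 127.7] tool mm [ 0.1 -9.4 21.6] norm [ 0.0004 -0.0312  0.0721]
to [606.2  15.3 116.3] tool mm [ 0.1 -3.2 11.3] norm [ 0.0002 -0.0108  0.0378]
to [605.8  13.1 104.7] tool mm [ 0.1 -2.2 11.6] norm [ 0.0002 -0.0074  0.0386]
to [605.5  11.9  93. ] tool mm [ 0.1 -1.2 11.7] norm [ 0.0002 -0.004   0.0391]
```

Request:
move_arm([
  [0,-0.0108,0.0114,0,0,0,-1],
  [0,-0.0108,0.0114,0,0,0,-1],
  [0,-0.0108,0.0114,0,0,0,-1],
  [0,-0.0108,0.0114,0,0,0,-1],
  [0,-0.0108,0.0114,0,0,0,-1],
  [0,-0.0086,0.0131,0,0,0,-1],
  [0,-0.0086,0.0131,0,0,0,-1],
  [0,-0.0086,0.0131,0,0,0,-1],
  [0,-0.0086,0.0131,0,0,0,-1],
  [0,-0.0086,0.0131,0,0,0,-1],
])

```text
time: 18.72
tcp_pos: [610.9, 27.7, 148.9]
eef_rot: [180.0, 0.3, 168.7]
force: [-0.8, 0.4, 1.1]
opening: -0.3
grip_force: 0.5
```

Request:
move_arm([
  [0,-0.0062,0.0144,0,0,0,-1],
  [0,-0.0062,0.0144,0,0,0,-1],
  [0,-0.0062,0.0144,0,0,0,-1],
  [0,-0.0062,0.0144,0,0,0,-1],
  [0,-0.0062,0.0144,0,0,0,-1],
  [0,-0.0036,0.0126,0,0,0,-1],
  [0,-0.0036,0.0126,0,0,0,-1],
  [0,-0.0036,0.0126,0,0,0,-1],
])

```text
time: 19.38
tcp_pos: [608.6, 15.4, 116.1]
eef_rot: [-180.0, 0.3, 168.7]
force: [-0.8, -0.8, 0.2]
opening: -0.0
grip_force: 0.4
```

```bash
sed -i 's/(45,35,25,15,10,5,0)/(10,5,0)/' lid.py; python3 lid.py
```

```text
t 19.38 tcp box [-22.7 -31.4] z 116.1 rot [-179.99    0.28  168.71] F box [-0.7 -1. ] 0.2 q [-6. 25. -4. 61. -0.  5.] open -0
to [606.2  15.3 116.3] tool mm [ 2.3 -0.7 -0.3] norm [ 0.0078 -0.0022 -0.0009]
to [605.8  13.1 104.7] tool mm [ 0.1 -2.2 11.6] norm [ 0.0002 -0.0074  0.0386]
to [605.5  11.9  93. ] tool mm [ 0.1 -1.2 11.7] norm [ 0.0002 -0.004   0.0391]
```

Request:
move_arm([
  [0,-0.0015,0.0077,0,0,0,-1],
  [0,-0.0015,0.0077,0,0,0,-1],
  [0,-0.0015,0.0077,0,0,0,-1],
  [0,-0.0015,0.0077,0,0,0,-1],
  [0,-0.0015,0.0077,0,0,0,-1],
  [0,0,0.005,0,0,0,-1],
  [0,0,0.005,0,0,0,-1],
  [0,0,0.005,0,0,0,-1],
  [0,0,0.005,0,0,0,-1],
])

```text
time: 20.18
tcp_pos: [608.5, 13.2, 98.9]
eef_rot: [-180.0, 0.3, 168.7]
force: [-0.8, -0.9, 0.7]
opening: 0.0
grip_force: 0.4
```

Request:
move_arm([
  [0,0,0.0035,0,0,0,-1],
  [0,0,0.0035,0,0,0,-1],
  [0,0,0.0035,0,0,0,-1],
])

```text
time: 20.43
tcp_pos: [608.5, 13.2, 95.7]
eef_rot: [-180.0, 0.3, 168.7]
force: [-0.3, 0.0, 1.3]
opening: 0.1
grip_force: 0.4
```

```bash
python3 lid.py
```

```text
t 20.43 tcp box [-22.4 -33.6] z 95.7 rot [-179.99    0.3   168.71] F box [-0.3 -0. ] 1.3 q [-6. 25. -6. 58. -0.  5.] open 0
to [606.2  15.3 116.3] tool mm [  2.5   1.5 -20.6] norm [ 0.0084  0.0051 -0.0687]
to [605.8  13.1 104.7] tool mm [ 0.1 -2.2 11.6] norm [ 0.0002 -0.0074  0.0386]
to [605.5  11.9  93. ] tool mm [ 0.1 -1.2 11.7] norm [ 0.0002 -0.004   0.0391]
```

Request:
move_arm([
  [0,0,0.0025,0,0,0,-1],
  [0,0,0.0025,0,0,0,-1],
  [0,0,0.0025,0,0,0,-1],
])

```text
time: 20.73
tcp_pos: [608.4, 13.3, 93.5]
eef_rot: [-180.0, 0.3, 168.7]
force: [0.0, -1.2, 0.5]
opening: -0.0
grip_force: 0.4
```

Request:
move_arm([
  [0,0,0.0025,0,0,0,-1],
  [0,0,0,0,0,0,-1],
])

```text
time: 20.9
tcp_pos: [608.4, 13.3, 93.1]
eef_rot: [-180.0, 0.3, 168.7]
force: [-0.1, 0.3, 4.2]
opening: 0.2
grip_force: 1.5
```

Request:
move_arm([
  [0,0,0.002,0,0,0,-1],
  [0,0,0.002,0,0,0,-1],
  [0,0,0,0,0,0,-1],
])

```text
time: 21.15
tcp_pos: [608.5, 13.3, 93.0]
eef_rot: [-180.0, 0.3, 168.7]
force: [-3.4, -0.1, 9.4]
opening: 0.3
grip_force: 4.8
```

Request:
move_arm([
  [0,0,-0.005,0,0,0,-1],
  [0,0,-0.02,0,0,0,-1],
  [0,0,-0.08,0,0,0,-1],
  [0,0,-0.1,0,0,0,-1],
  [0,0,-0.1,0,0,0,-1],
  [0,0,-0.1,0,0,0,-1],
  [0.1,0,0,0,0,0,-1],
  [0.1,0,0,0,0,0,-1],
  [0.1,0,0,0,0,0,-1],
  [0.1,0,0,0,0,0,-1],
  [0.1,0,0,0,0,0,-1],
  [0,0,0,0,0,0,-1],
])

```text
time: 22.15
tcp_pos: [454.6, 44.1, 212.0]
eef_rot: [-180.0, -0.0, 168.8]
force: [-0.1, 0.1, -0.6]
opening: 0.1
grip_force: 0.0
```

```bash
python3 d.py
python3 - <<'E'
from h import *
T,tc=cloud('top'); b=T.reshape(-1,3); b=b[~np.isnan(b[:,0])]; xy=(b[:,:2]-O)@RB; z=b[:,2]
k=(abs(xy[:,0])<68)&(xy[:,1]>-78)&(xy[:,1]<78)&(z<150)
A=np.c_[xy[k],np.ones(k.sum())]; s=np.linalg.lstsq(A,z[k],rcond=None)[0]; print('lid tilt deg about x',np.degrees(s[1]),'z',s[2],'z near free edge',np.median(z[k&(xy[:,1]<-65)]),'hinge',np.median(z[k&(xy[:,1]>65)]))
c=grab('scene'); im=np.hstack([cv2.resize(tc[100:260,110:370],(390,240)),cv2.resize(c['color'][110:340,120:420],(390,240))]); cv2.imwrite('pics/end.png',im)
E
```

```text
t 22.15 tcp box [-179.3  -33.4] z 212.0 rot [-1.7999e+02 -2.0000e-02  1.6879e+02] F box [-0.2  0.1] -0.6 q [ -5.   5. -16.  69.  -0.   7.] open 0
to [550.9  95.7  24. ] tool mm [-84.5  69.4 187.9] norm [-0.2816  0.2312  0.6264]
1 [-84.1 -84.  -84.  -84. ] 20
-1 [-83.7 -83.7 -83.6 -83.6] 51
lid tilt deg about x 0.07887277589235835 z 93.20481284410627 z near free edge 92.61157826289468 hinge 92.83778385855078
```

View pics/end.png

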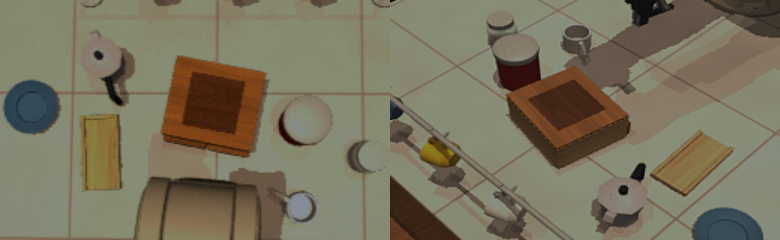

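The last picture shows the lid flat (top view, about (212,105)), both drawer fronts flush below it, the bystanders unmoved and the hand clear.

```bash
python3 -c "
from cell import robot
print(robot.sign_off())"
```

```text
the job is handed in; nothing more can be done
None
```

Both drawers are fully home and the lid lies flat, all by gentle fingertip pushes (drawers first, peak force about 10 N); the hand is clear, nothing else moved, and the job was handed in at about 22 s.

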